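# Bracket a sample between two standards

## Task

Slide the red catch outward to unlock the sample chamber, slide its cover open and take out the amber jar with the black cap. Keeping it upright, set it down gently on the mat exactly half-way between the red-capped and the blue-capped standard, on the straight line joining them, and let go. Do not disturb the three standards or the other things on the bench.

Things in the scene. Friction and masses are not known exactly. Their poses are not given: they have to be found in the camera images.
- chamber: fixed white box, 80 mm high, blue foot band; origin: underside centre, on the bench. Own frame, mm: x -136 to 150, y -68 to 68. Front half: open well 120 x 120 inside, centre x -68, y 0, floor z 8, walls 8 thick. Rear half (x > 0): flat deck the cover slides onto. Grey bracket under the catch on the +y side, to y 108.
- cover_panel (a joint): dark steel sliding cover over the well, 128 x 124 x 6 mm, top face 87 mm above the bench. Value in m: 0 closed, 0.122 fully open (well quite uncovered), sliding along the chamber's +x (friction about 1.2 N, stays where left). While the catch is in, it stops after about 7 mm.
- cover_knob (a point): centre line of the cover's orange knob (20 x 20 mm square, standing 38 mm above the cover, up to 125 mm above the bench, sides parallel to the chamber's axes); the point lies 109 mm above the bench and moves with the cover. It stands in the middle of the cover.
- catch_bolt (a joint): steel catch bar that lies across behind the cover's rear edge and blocks it. Value in m: 0 locked, 0.036 fully out, sliding along the chamber's +y (friction about 1.2 N, stays where left). The cover is free from about 0.028 on.
- catch_tab (a point): centre line of the catch's red upright tab (16 x 16 mm square, sides parallel to the chamber's axes, rising from the 93 mm high bar to 133 mm above the bench); the point lies 115 mm above the bench and moves with the catch.
- sample_center (a point): centre (half-way up) of the sample: an amber jar with a BLACK cap, 40 mm across, 66 mm high, about 110 g, standing upright in the well, hidden by the cover at first
- mat_disc: fixed round grey mat, 330 mm across, 3 mm thick, origin at the centre of its underside; three white spots mark where the standards stand
- red_std_center (a point): centre (half-way up) of the red-capped standard: white jar, 42 mm across, 85 mm high, standing on the mat. The three standards stand 200 mm apart (centre to centre) in an equilateral triangle; which stands at which corner varies.
- blue_std_center (a point): centre (half-way up) of the blue-capped standard: white jar, 42 mm across, 85 mm high, standing on the mat. The three standards stand 200 mm apart (centre to centre) in an equilateral triangle; which stands at which corner varies.
- yellow_std_center (a point): centre (half-way up) of the yellow-capped standard: white jar, 42 mm across, 85 mm high, standing on the mat. The three standards stand 200 mm apart (centre to centre) in an equilateral triangle; which stands at which corner varies.
- beaker: bystander: glass beaker, 68 mm across, 85 mm high, origin at the centre of its underside
- mug: bystander: blue mug, 76 mm across, 85 mm high, origin at the centre of its underside
- wash_bottle: bystander: white bottle with blue cap, 60 mm across, 150 mm high, origin at the centre of its underside
- steel_can: bystander: steel canister, 54 mm across, 70 mm high, origin at the centre of its underside
- weight: bystander: brass balance weight, 36 mm across, 44 mm high, origin at the centre of its underside
- screwdriver: bystander: screwdriver lying on the bench, origin under its middle
- spare_jar: bystander: amber jar with a WHITE cap, 40 mm across, 66 mm high: not the sample, origin at the centre of its underside
Things that resemble listed ones, but are neither listed nor needed, are in the scene too. Leave any purple look-alike of the part that bears yellow_std_center alone.

How it is judged (in metres and radians):
On the way, in this order (a step that is already met when the one before it is completed fails the run):
1. catch slid out, cover free (value of joint catch_bolt above 0.026 m), for 0.1 s.
2. cover slid open at least 80 mm (value of joint cover_panel above 0.08 m), for 0.1 s.
At the end, for the whole second after the job is handed in: the black-capped sample jar stands upright on the mat, at rest and released, within 10 mm (along the line) of half-way between the red- and blue-capped standards and within 12 mm (sideways) of the line joining them; the standards stand upright where they were; the catch and cover may stay open (horizontal distance between sample_center and red_std_center below 0.11 m and horizontal distance between sample_center and blue_std_center below 0.11 m and horizontal distance between sample_center and yellow_std_center between 0.1612 and 0.1852 m and angle between each of sample_center, red_std_center, blue_std_center, yellow_std_center's own z axis and vertical below 0.1 rad and height (world z) of sample_center between 0.031 and 0.041 m and linear speed of sample below 0.02 m/s and contact force between the fingers and sample below 0.1 N); the robot touches nothing.
It fails at once if a standard is moved more than 12 mm (distance of any of red_std_center, blue_std_center, yellow_std_center from where it was at the start of the episode above 0.012 m).
It fails at once if another thing on the bench is moved more than 30 mm (distance of any of beaker, mug, wash_bottle, steel_can, weight, screwdriver, spare_jar from where it was at the start of the episode above 0.03 m).
It fails at once if the sample is tipped more than about 35 degrees (angle between sample_center's own z axis and vertical above 0.6 rad).
It fails at once if the sample is dropped (moves faster than 0.5 m/s with no finger on it) (linear speed of sample above 0.5 m/s and contact force between the fingers and sample below 0.05 N).
It also fails if it takes over 59 s, if anything falls off the work surface, if the arm or the gripper's body presses on something with over 40 N, if the wrist force passes 120 N, or if a joint passes its speed limit or range.

## Robot

A 6-joint arm with a two-finger parallel gripper is mounted at the origin on the work surface. World frame = base frame: x ahead of the robot, y to its left, z up, the work surface at z = 0. Lengths are in m, angles in degrees, forces in N, time in s.
With the tool pointing down it reaches from about 0.375 to 0.9 m from the base axis. Payload 3.1 kg.
Tool frame: the origin (TCP) lies on the centre line of the jaws, within the pads' length; the fingertips stand 14 mm ahead of it and the grasp point (between the pads) lies 5 mm behind it (bot.tips_ahead is the distance from the TCP to the fingertips, in m); z points along the fingers, y is the line along which they close (so a half turn about z gives the same grasp; the last joint's range is limited). The gripper opens to 87 mm and grips with 3 to 60 N. Pads are 19 mm wide; open, the fingers measure 117 mm over their backs; the gripper's body (75 mm by 190 mm) begins 51 mm behind the grasp point.
Start: joints at [56.866, 30.224, 82.088, -0, 67.689, -10.227], TCP at [0.243, 0.576, 0.237] pointing down, gripper open.
Joint ranges: [-176.69, 176.69], [-43.24, 126.21], [12.49, 139.97], [-82, 262], [0, 151.66], [-163.58, 163.58]. Speed limits (degrees/s): [159.86, 159.86, 180, 180, 180, 180].

## Interface

Orientations are given as a 3x3 rotation matrix whose columns are the frame's x, y, z axes.
In Python, from rig import bot gives the robot as it stands.
- The arm moves only by the tool play_rows, never from a script. Its argument "moves" is a list that holds one entry, the list of rows, each a list of 6 numbers: the shift along the tool's x, y, z in mm, then the turn, a rotation vector about the tool's x, y, z in rad. A call has 1 to 5 rows; each row shifts and turns the commanded pose from where the row before left it, along the tool's axes as they then stand; what a row does not reach is not made up. A row lasts 1/10 s, in which the tool goes at most 50 mm and 8.59 degrees, less where a joint would pass 70% of its speed; a pose out of reach is approached as far as the arm can. A call with a gripper value outside its range is refused whole. "fingers" is the opening, from -1 (shut) to 1 (fully open), set as the call begins (left out, the last holds). The fingers move at their own pace and stop on an object; the grip force is fixed at half the most. Time passes only in rows, so rows that do not move let the fingers close. It gives the time, the measured TCP pose, the force, the opening and the grip force at its end, in the units of the state.
- bot.read_state(): the state, without advancing time (a new reading comes with each control period).
- bot.capture(name): name is "side" or "top" or "wrist"; returns a dict with "image" (400x640x3 uint8, blue, green, red), "fx", "fy", "cx", "cy" (pixels), "R" (3x3) and "t" (3): a world point X has camera coordinates R X + t. Camera axes: x right, y down, z forward; pixel columns grow to the right and rows downward; lengths in m; the calibration is good to about 2 mm. A picture is of the moment at which its call begins. There is no depth.
- bot.hand_in(): hands the job in; it is judged then, once.
Trained networks look in a picture, given as the dict that the camera call returned (one of the last four; its "shot" number tells which), for a name from the list of things; names that differ only in an ending like _2 or _b are one class to them, and where a whole thing is asked for, a point or a joint stands for the part that bears it (a point fixed in the world has none). Each returns a list of dicts, best first, with "confidence" (0 to 1); they miss things now and then, are a little off and sometimes report something else, mostly with a low value. They report only what shows in the picture. A call takes as long as a camera call. They do not tell look-alikes from the thing itself.
- bot.search_frame(picture, query): "centre" ([column, row] in pixels, amid what is visible of it).
- bot.silhouettes(picture, query): "pixels" (400x640 bool, what is visible of it) and "centre" ([column, row] in pixels, amid what is visible of it).
- bot.pinpoint(picture, query): "centre" ([column, row] in pixels: a listed point, or the origin of a listed thing).
The state is a dict: "time_s": time; "joint_positions": joint angles; "qvel": joint speeds; "tau": joint torques, N m; "position": TCP position; "tcp_rot": TCP orientation; "force": force on the tool from outside, world axes, zero at the start; "moment": the same for the moment, N m; "opening": opening from 0.0 (shut) to 1.0 (fully open); "grasp_force": force on a finger pad.
Only numpy, scipy, OpenCV 4.12 (cv2) and the standard library are available. Lean on these libraries where they do the work, as an engineer would, in place of code of your own. Each camera call takes 0.05 s, during which the arm holds its last target. There are 200 camera calls.

## Working session

There is one attempt and no reset: what is moved stays moved. The work goes in short steps, Python scripts to look and compute and a tool call to move; the robot and the scene stay as the last step left them, time stands still between calls to the robot, and variables do not carry over. Pictures are saved under pics/ and viewed, at most 10 in all, crops included, and the job is handed in when it is done.

Besides the shell and the picture viewer there is one more tool, called by a JSON object that holds its "api" and its "payload". play_rows: Moves the arm, as the interface text tells. Its arguments: {"type":"object","properties":{"moves":{"type":"array","items":{"type":"array","items":{"type":"array","items":{"type":"number"}}}},"fingers":{"type":"number"}},"required":["moves"]}

```bash
mkdir -p pics; ls; cat > h.py <<'E'
import numpy as np, cv2
from rig import bot
def ray(p,c):
    R=np.array(p["R"]);t=np.array(p["t"])
    d=R.T@np.array([(c[0]-p["cx"])/p["fx"],(c[1]-p["cy"])/p["fy"],1.]);return -R.T@t,d
def onz(p,c,z):
    o,d=ray(p,c);return o+d*(z-o[2])/d[2]
def proj(p,X):
    v=np.array(p["R"])@np.array(X)+np.array(p["t"]);return [p["fx"]*v[0]/v[2]+p["cx"],p["fy"]*v[1]/v[2]+p["cy"]]
E
python3 - <<'E'
from h import *
hz=dict(cover_knob=.109,catch_tab=.115,chamber=0,red_std_center=.0455,blue_std_center=.0455,yellow_std_center=.0455,mat_disc=0,beaker=0,mug=0,wash_bottle=0,steel_can=0,weight=0,screwdriver=0,spare_jar=0)
for n in("top","side"):
    p=bot.capture(n);cv2.imwrite(f"pics/{n}.png",p["image"])
    print(n,(-np.array(p["R"]).T@p["t"]).round(3))
    for k,z in hz.items():
        print(k,[(round(r["confidence"],2),np.round(r["centre"]).tolist(),onz(p,r["centre"],z)[:2].round(3).tolist()) for r in bot.pinpoint(p,k)[:4]])
s=bot.read_state();print(s["time_s"],np.round(s["tcp_rot"],3),s["opening"])
E
```

```text
pics
top [0.443 0.019 1.329]
cover_knob [(0.79, [410.0, 227.0], [0.468, -0.211]), (0.68, [469.0, 278.0], [0.326, -0.366])]
catch_tab [(0.69, [497.0, 242.0], [0.422, -0.447]), (0.63, [375.0, 198.0], [0.549, -0.116])]
chamber [(0.82, [403.0, 205.0], [0.536, -0.211])]
red_std_center [(0.62, [254.0, 153.0], [0.696, 0.23])]
blue_std_center [(0.75, [215.0, 210.0], [0.529, 0.344])]
yellow_std_center [(0.62, [277.0, 217.0], [0.505, 0.164]), (0.56, [266.0, 278.0], [0.333, 0.197])]
mat_disc [(0.72, [251.0, 197.0], [0.57, 0.246])]
beaker [(0.66, [326.0, 129.0], [0.775, 0.015])]
mug [(0.75, [409.0, 225.0], [0.477, -0.227]), (0.63, [331.0, 249.0], [0.408, 0.007]), (0.61, [173.0, 240.0], [0.446, 0.481])]
wash_bottle [(0.7, [490.0, 179.0], [0.612, -0.479])]
steel_can [(0.82, [468.0, 278.0], [0.315, -0.397]), (0.26, [409.0, 224.0], [0.478, -0.228])]
weight [(0.62, [332.0, 254.0], [0.395, 0.007])]
screwdriver [(0.91, [497.0, 240.0], [0.426, -0.491]), (0.22, [490.0, 180.0], [0.608, -0.48])]
spare_jar [(0.54, [174.0, 194.0], [0.584, 0.48])]
side [-0.066 -0.653  0.749]
cover_knob [(0.75, [364.0, 247.0],
[... 245 characters left out ...]
enter [(0.75, [234.0, 217.0], [0.323, 0.176]), (0.7, [286.0, 196.0], [0.506, 0.166])]
mat_disc [(0.85, [286.0, 191.0], [0.56, 0.24]), (0.58, [223.0, 173.0], [0.447, 0.479])]
beaker [(0.84, [379.0, 194.0], [0.793, 0.025]), (0.63, [317.0, 169.0], [0.733, 0.286])]
mug [(0.61, [222.0, 175.0], [0.441, 0.471]), (0.42, [438.0, 374.0], [0.409, -0.491])]
wash_bottle [(0.89, [484.0, 322.0], [0.596, -0.485])]
steel_can [(0.58, [373.0, 363.0], [0.322, -0.388])]
weight [(0.5, [289.0, 246.0], [0.402, 0.013])]
screwdriver [(0.91, [439.0, 371.0], [0.414, -0.489])]
spare_jar [(0.7, [256.0, 164.0], [0.577, 0.463])]
1.5 [[-0.921  0.389  0.   ]
 [ 0.389  0.921  0.   ]
 [-0.     0.    -1.   ]] 0.9965263493309815
```

View pics/top.png

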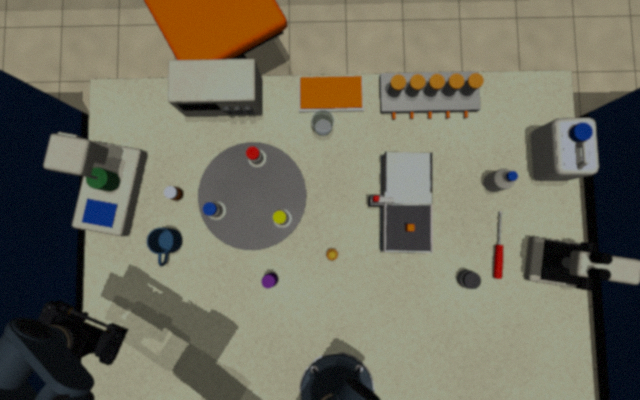

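View pics/side.png

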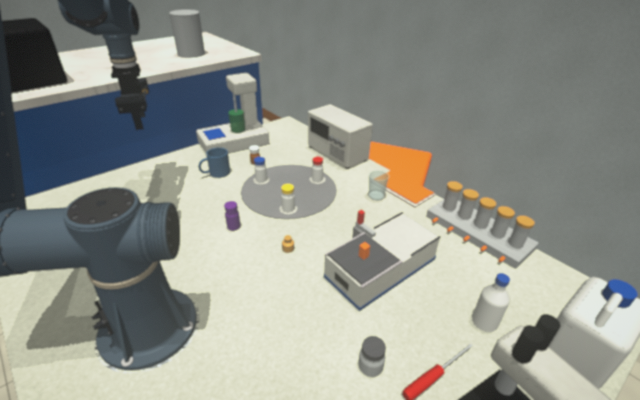

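Top view: the chamber is at (408,200), with its orange knob at (410,227) and red tab at (376,199). The standards are red (253,153), blue (210,209) and yellow (280,217).

Possible mix-ups:
- **Tab:** red tab (376,199), red cap (253,153) or screwdriver handle (498,262). I choose (376,199), on the chamber.
- **Knob:** (410,227), the orange vial caps (397–475,82) or the weight (332,254). I choose (410,227), on the cover.
- **Yellow standard:** (280,217); the purple look-alike is at (269,280).
- **Sample:** hidden in the well; the spare jar with the white cap is at (173,193).

```bash
python3 - <<'E'
from h import *
P=[bot.capture("top"),bot.capture("side")]
def tri(cs):
    A=np.zeros((3,3));b=np.zeros(3)
    for p,c in zip(P,cs):
        o,d=ray(p,c);d/=np.linalg.norm(d);M=np.eye(3)-np.outer(d,d);A+=M;b+=M@o
    return np.linalg.solve(A,b)
p=P[0]
# colour centroids
for nm,lo,hi,box,z in (("tab",(0,120,60),(6,255,255),(365,185,390,215),.133),("knob",(6,150,80),(18,255,255),(400,215,422,240),.125),("red",(0,120,60),(6,255,255),(240,140,270,170),.088),("yel",(24,120,80),(34,255,255),(268,205,292,230),.088),("blue",(105,120,40),(125,255,255),(200,198,225,222),.088)):
    x0,y0,x1,y1=box;h=cv2.cvtColor(p["image"],cv2.COLOR_BGR2HSV)[y0:y1,x0:x1];m=cv2.inRange(h,lo,hi);y,x=np.nonzero(m)
    if len(x): c=[x.mean()+x0,y.mean()+y0];print(nm,len(x),np.round(c,1),onz(p,c,z).round(4))
for q in ("cover_knob","chamber"):
    m=[r for r in bot.silhouettes(p,q)][0]["pixels"].astype(np.uint8)
    c=max(cv2.findContours(m,0,2)[0],key=cv2.contourArea)
    r=cv2.boxPoints(cv2.minAreaRect(c)); print(q,m.sum(),[onz(p,k,.08)[:2].round(3).tolist() for k in r])
for i,p in enumerate(P):
    b=[(345,135,455,265),(310,190,450,315)][i]
    c=p["image"][b[1]:b[3],b[0]:b[2]];
    if i==0:a=cv2.resize(c,None,fx=4,fy=4,interpolation=2)
    else: bb=cv2.resize(c,None,fx=2.5,fy=2.5,interpolation=2)
H=max(a.shape[0],bb.shape[0]);f=lambda q:cv2.copyMakeBorder(q,0,H-q.shape[0],0,0,0)
cv2.imwrite("pics/crop.png",np.hstack([f(a),f(bb)]))
E
```

```text
tab 38 [375.4 198. ] [ 0.5483 -0.1148  0.133 ]
knob 60 [410.4 227.4] [ 0.4669 -0.2086  0.125 ]
red 149 [252.2 152.5] [0.6897 0.228  0.088 ]
yel 153 [279.2 216.7] [0.5048 0.1528 0.088 ]
blue 140 [209.3 208.4] [0.532  0.3499 0.088 ]
cover_knob 2009 [[0.533, -0.15], [0.53, -0.275], [0.403, -0.27], [0.406, -0.146]]
chamber 5372 [[0.689, -0.103], [0.685, -0.29], [0.397, -0.278], [0.401, -0.095]]
```

View pics/crop.png

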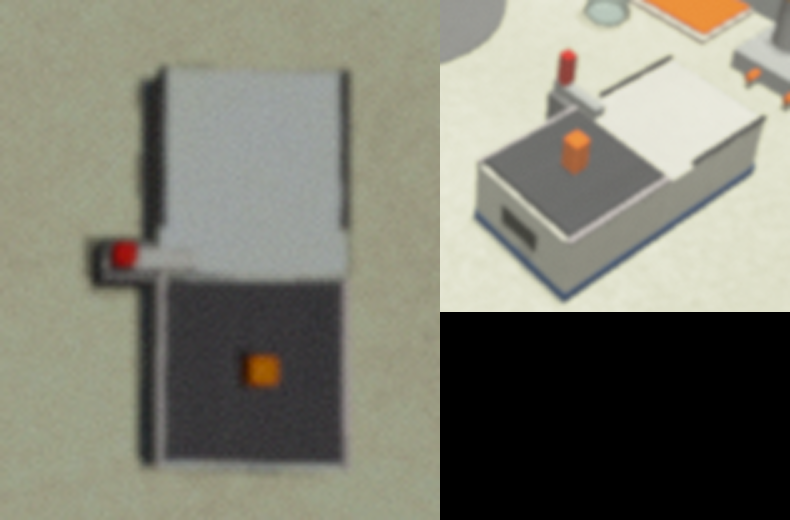

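The crop confirms the red tab on the steel bar at the chamber's +y side and the orange knob mid-cover. Chamber yaw is about -2°. I'll start moving.

{"api": "play_rows", "payload": {"moves": [[[0, 0, 0, 0, 0, -0.122], [0, 0, 0, 0, 0, -0.122], [0, 0, 0, 0, 0, -0.122], [-16, -33, 0, 0, 0, 0], [-16, -33, 0, 0, 0, 0]]], "fingers": 1}}

```text
time_s: 2.2
position: [0.2729, 0.5085, 0.2364]
tcp_rot: [[-1.0, 0.031, 0.001], [0.031, 1.0, 0.0], [-0.0, 0.0, -1.0]]
force: [0.0, -0.7, 0.7]
opening: 1.0
grasp_force: 0.0
```

{"api": "play_rows", "payload": {"moves": [[[-16, -33, 0, 0, 0, 0], [-16, -33, 0, 0, 0, 0], [-16, -33, 0, 0, 0, 0], [-16, -33, 0, 0, 0, 0], [-16, -33, 0, 0, 0, 0]]]}}

```text
time_s: 2.7
position: [0.3479, 0.3398, 0.2368]
tcp_rot: [[-0.999, 0.034, 0.001], [0.034, 0.999, 0.0], [-0.001, 0.0, -1.0]]
force: [0.0, -0.6, 1.3]
opening: 0.998
grasp_force: 0.0
```

{"api": "play_rows", "payload": {"moves": [[[-16, -33, 0, 0, 0, 0], [-16, -33, 0, 0, 0, 0], [-16, -33, 0, 0, 0, 0], [-16, -33, 0, 0, 0, 0], [-16, -33, 0, 0, 0, 0]]]}}

```text
time_s: 3.2
position: [0.4223, 0.1721, 0.2368]
tcp_rot: [[-0.999, 0.034, 0.001], [0.034, 0.999, 0.0], [-0.001, 0.0, -1.0]]
force: [1.1, 0.4, 0.2]
opening: 0.999
grasp_force: 0.0
```

{"api": "play_rows", "payload": {"moves": [[[-16, -33, 0, 0, 0, 0], [-16, -33, 0, 0, 0, 0], [-16, -33, 0, 0, 0, 0], [-16, -33, 0, 0, 0, 0], [-16, -33, 0, 0, 0, 0]]]}}

```text
time_s: 3.7
position: [0.4967, 0.0043, 0.2368]
tcp_rot: [[-0.999, 0.034, 0.001], [0.034, 0.999, 0.0], [-0.001, 0.0, -1.0]]
force: [0.8, 0.9, -0.3]
opening: 0.999
grasp_force: 0.0
```

{"api": "play_rows", "payload": {"moves": [[[-16, -33, 0, 0, 0, 0], [-16, -33, 0, 0, 0, 0], [-16, -33, 0, 0, 0, 0], [0, 0, 0, 0, 0, 0], [0, 0, 0, 0, 0, 0]]]}}

```text
time_s: 4.2
position: [0.5406, -0.0952, 0.2363]
tcp_rot: [[-0.999, 0.036, -0.001], [0.036, 0.999, 0.001], [0.001, 0.001, -1.0]]
force: [-0.3, 0.2, -0.1]
opening: 0.998
grasp_force: 0.0
```

```bash
cat >> h.py <<'E'
def go(X):
    s=bot.read_state();R=np.array(s["tcp_rot"]);print("t",round(s["time_s"],1),"pos",np.round(s["position"],4),"yaw",np.degrees(np.arctan2(R[1,1],R[0,1])).round(1),"open",round(s["opening"],3),"j6",round(s["joint_positions"][5]))
    if X is not None: print("tool delta mm",(R.T@(np.array(X)-s["position"])*1000).round(1))
E
python3 - <<'E'
from h import *
p=bot.capture("wrist");cv2.imwrite("pics/w1.png",p["image"])
for k,z in(("catch_tab",.115),("cover_knob",.109),("chamber",0)):print(k,[(round(r["confidence"],2),np.round(r["centre"]).tolist(),onz(p,r["centre"],z).round(4).tolist()) for r in bot.pinpoint(p,k)])
h=cv2.cvtColor(p["image"],cv2.COLOR_BGR2HSV)
for lo,hi in (((0,140,50),(5,255,255)),((7,150,80),(18,255,255))):
    m=cv2.inRange(h,lo,hi);n,l,s,c=cv2.connectedComponentsWithStats(m)
    for i in range(1,n):
        if s[i,4]>60:print(s[i],c[i].round())
go([.548,-.112,.117])
E
```

```text
catch_tab [(0.87, [286.0, 210.0], [0.5481, -0.1177, 0.115])]
cover_knob [(0.71, [154.0, 108.0], [0.4675, -0.2129, 0.109])]
chamber [(0.97, [212.0, 171.0], [0.5332, -0.2065, 0.0])]
[277 195  22  30 573] [288. 210.]
[ 137   94   46   29 1096] [160. 108.]
t 4.4 pos [ 0.54   -0.0934  0.2365] yaw 88.1 open 1.002 j6 -110
tool delta mm [ -8.7 -18.4 119.5]
```

View pics/w1.png

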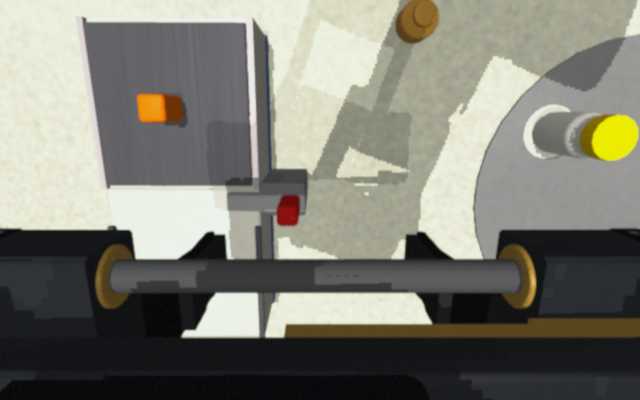

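The wrist view shows the red tab at (288,210) on its bar and the orange knob at (155,108). It agrees with the other cameras: the tab is at about (0.548,-0.115).

{"api": "play_rows", "payload": {"moves": [[[-4, -10, 20, 0, 0, 0], [-4, -10, 30, 0, 0, 0], [0, 0, 30, 0, 0, 0], [0, 0, 30, 0, 0, 0], [0, 0, 9, 0, 0, 0]]]}}

```text
time_s: 4.9
position: [0.5458, -0.1132, 0.115]
tcp_rot: [[-0.999, 0.033, -0.006], [0.033, 0.999, 0.002], [0.006, 0.002, -1.0]]
force: [-0.5, -0.8, 0.9]
opening: 0.999
grasp_force: 0.0
```

{"api": "play_rows", "payload": {"moves": [[[0, 0, 0, 0, 0, 0], [0, 0, 0, 0, 0, 0], [0, 0, 0, 0, 0, 0], [0, 0, 0, 0, 0, 0], [0, 0, 0, 0, 0, 0]]], "fingers": -1}}

```text
time_s: 5.4
position: [0.5486, -0.1152, 0.1186]
tcp_rot: [[-0.999, 0.034, 0.002], [0.034, 0.999, -0.001], [-0.002, -0.001, -1.0]]
force: [-0.6, -0.6, 0.0]
opening: 0.625
grasp_force: 0.0
```

{"api": "play_rows", "payload": {"moves": [[[0, 0, 0, 0, 0, 0], [0, 0, 0, 0, 0, 0], [0, 0, 0, 0, 0, 0], [0, 0, 0, 0, 0, 0], [0, 0, 0, 0, 0, 0]]]}}

```text
time_s: 5.9
position: [0.548, -0.1151, 0.1175]
tcp_rot: [[-0.999, 0.034, -0.0], [0.034, 0.999, -0.0], [0.0, -0.0, -1.0]]
force: [-0.5, -0.1, -0.0]
opening: 0.182
grasp_force: 30.0
```

{"api": "play_rows", "payload": {"moves": [[[0, 6, 0, 0, 0, 0], [0, 8, 0, 0, 0, 0], [0, 8, 0, 0, 0, 0], [0, 8, 0, 0, 0, 0], [0, 5, 0, 0, 0, 0]]]}}

```text
time_s: 6.4
position: [0.5494, -0.0854, 0.1175]
tcp_rot: [[-1.0, 0.026, -0.0], [0.026, 1.0, -0.013], [-0.0, -0.013, -1.0]]
force: [-6.2, -31.7, -7.2]
opening: 0.182
grasp_force: 30.0
```

{"api": "play_rows", "payload": {"moves": [[[0, 0, 0, 0, 0, 0], [0, 0, 0, 0, 0, 0]]]}}

```text
time_s: 6.6
position: [0.5493, -0.0857, 0.1175]
tcp_rot: [[-1.0, 0.029, -0.001], [0.029, 1.0, -0.011], [0.0, -0.011, -1.0]]
force: [-4.3, -21.3, -3.5]
opening: 0.179
grasp_force: 30.0
```

{"api": "play_rows", "payload": {"moves": [[[0, 0, 0, 0, 0, 0], [0, 0, 0, 0, 0, 0], [0, 0, 0, 0, 0, 0], [0, 0, 0, 0, 0, 0]]], "fingers": 0}}

```text
time_s: 7.0
position: [0.5491, -0.079, 0.1175]
tcp_rot: [[-0.999, 0.034, -0.0], [0.034, 0.999, 0.001], [0.0, 0.001, -1.0]]
force: [-0.6, 0.3, 0.1]
opening: 0.443
grasp_force: 0.0
```

{"api": "play_rows", "payload": {"moves": [[[0, 0, -20, 0, 0, 0], [0, 0, -30, 0, 0, 0], [0, 0, 0, 0, 0, 0]]]}}

```text
time_s: 7.3
position: [0.5517, -0.0798, 0.1709]
tcp_rot: [[-0.999, 0.033, 0.007], [0.033, 0.999, -0.002], [-0.007, -0.002, -1.0]]
force: [0.8, 0.3, -0.3]
opening: 0.498
grasp_force: 0.0
```

```bash
python3 - <<'E'
from h import *
for n in("top","side"):
    p=bot.capture(n)
    for k,z in(("catch_tab",.115),("cover_knob",.109)):print(n,k,[(round(r["confidence"],2),onz(p,r["centre"],z).round(4).tolist()) for r in bot.pinpoint(p,k)])
go([.468,-.209,.111])
E
```

```text
top catch_tab [(0.21, [0.5646, 0.2252, 0.115])]
top cover_knob [(0.91, [0.4689, -0.2059, 0.109]), (0.72, [0.5051, 0.1505, 0.109])]
side catch_tab [(0.56, [0.5408, -0.0796, 0.115])]
side cover_knob [(0.85, [0.4737, -0.2, 0.109])]
t 7.6 pos [ 0.5484 -0.0795  0.1665] yaw 88.1 open 0.498 j6 -108
tool delta mm [  75.9 -132.2   55.5]
```

```bash
python3 - <<'E'
from h import *
p=bot.capture("wrist");cv2.imwrite("pics/w2.png",p["image"])
print(np.array(proj(p,[.548,-.0795,.133])),[(round(r["confidence"],2),r["centre"],onz(p,r["centre"],.115).round(4).tolist()) for r in bot.pinpoint(p,"catch_tab")])
h=cv2.cvtColor(p["image"],cv2.COLOR_BGR2HSV);m=cv2.inRange(h,(0,140,50),(5,255,255));n,l,s,c=cv2.connectedComponentsWithStats(m)
for i in range(1,n):
    if s[i,4]>60:print(s[i],c[i].round(),onz(p,c[i],.133),onz(p,c[i],.115))
E
```

```text
[313.88985142 238.56440867] [(0.82, [303.6, 228.3], [0.548, -0.0856, 0.115])]
[ 289  210   28   43 1086] [303. 231.] [ 0.54362384 -0.08516135  0.133     ] [ 0.5498528  -0.08599186  0.115     ]
```

View pics/w2.png

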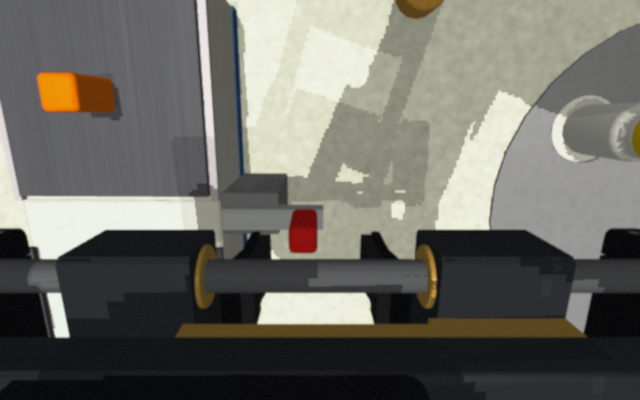

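The tab, at (303,231) in the wrist view, now sits about 32 mm further out, past the bracket. The 30 N reading means it is on its end stop. Next is the knob.

{"api": "play_rows", "payload": {"moves": [[[19, -33, 0, 0, 0, 0], [19, -33, 0, 0, 0, 0], [19, -33, 0, 0, 0, 0], [19, -33, 0, 0, 0, 0], [0, 0, 0, 0, 0, 0]]]}}

```text
time_s: 8.2
position: [0.467, -0.2128, 0.1671]
tcp_rot: [[-0.999, 0.039, -0.001], [0.039, 0.999, -0.001], [0.001, -0.001, -1.0]]
force: [0.7, 0.2, 0.3]
opening: 0.507
grasp_force: 0.0
```

{"api": "play_rows", "payload": {"moves": [[[0, 0, 15, 0, 0, 0], [0, 0, 20, 0, 0, 0], [0, 0, 15, 0, 0, 0], [0, 0, 5, 0, 0, 0], [0, 0, 0, 0, 0, 0]]]}}

```text
time_s: 8.7
position: [0.4686, -0.2086, 0.1117]
tcp_rot: [[-0.999, 0.033, -0.002], [0.033, 0.999, 0.001], [0.002, 0.001, -1.0]]
force: [0.4, -0.9, -0.4]
opening: 0.504
grasp_force: 0.0
```

{"api": "play_rows", "payload": {"moves": [[[0, 0, 0, 0, 0, 0], [0, 0, 0, 0, 0, 0], [0, 0, 0, 0, 0, 0], [0, 0, 0, 0, 0, 0], [0, 0, 0, 0, 0, 0]]], "fingers": -1}}

```text
time_s: 9.2
position: [0.4691, -0.2095, 0.1131]
tcp_rot: [[-0.999, 0.034, 0.001], [0.034, 0.999, -0.0], [-0.001, -0.0, -1.0]]
force: [0.2, 0.3, 2.3]
opening: 0.232
grasp_force: 30.0
```

{"api": "play_rows", "payload": {"moves": [[[0, 0, 0, 0, 0, 0], [0, 0, 0, 0, 0, 0]]]}}

```text
time_s: 9.4
position: [0.4691, -0.2095, 0.1131]
tcp_rot: [[-0.999, 0.034, 0.001], [0.034, 0.999, -0.0], [-0.001, -0.0, -1.0]]
force: [0.3, 0.9, 5.8]
opening: 0.228
grasp_force: 30.0
```

Well gripped at 20 mm. I'll slide it a little first to check that the cover is free.

{"api": "play_rows", "payload": {"moves": [[[-6, 0, 0, 0, 0, 0], [-8, 0, 0, 0, 0, 0], [-6, 0, 0, 0, 0, 0], [0, 0, 0, 0, 0, 0]]]}}

```text
time_s: 9.8
position: [0.49, -0.2103, 0.1131]
tcp_rot: [[-0.999, 0.034, 0.002], [0.034, 0.999, -0.001], [-0.002, -0.001, -1.0]]
force: [1.9, 1.2, 5.7]
opening: 0.228
grasp_force: 30.0
```

{"api": "play_rows", "payload": {"moves": [[[-14, 0, 0, 0, 0, 0], [-20, 0, 0, 0, 0, 0], [-20, 0, 0, 0, 0, 0], [-20, 0, 0, 0, 0, 0], [-16, 0, 0, 0, 0, 0]]]}}

```text
time_s: 10.3
position: [0.5796, -0.2137, 0.1131]
tcp_rot: [[-0.999, 0.033, 0.0], [0.033, 0.999, -0.001], [-0.0, -0.001, -1.0]]
force: [-1.4, -0.8, 5.6]
opening: 0.23
grasp_force: 30.0
```

{"api": "play_rows", "payload": {"moves": [[[-8, 0, 0, 0, 0, 0], [-2, 0, 0, 0, 0, 0], [0, 0, 0, 0, 0, 0], [0, 0, 0, 0, 0, 0]]]}}

```text
time_s: 10.7
position: [0.5895, -0.2141, 0.1131]
tcp_rot: [[-0.999, 0.034, 0.002], [0.034, 0.999, -0.001], [-0.002, -0.001, -1.0]]
force: [1.7, 0.2, 4.8]
opening: 0.23
grasp_force: 30.0
```

{"api": "play_rows", "payload": {"moves": [[[0, 0, 0, 0, 0, 0], [0, 0, 0, 0, 0, 0], [0, 0, 0, 0, 0, 0], [0, 0, -30, 0, 0, 0], [0, 0, -40, 0, 0, 0]]], "fingers": 0.4}}

```text
time_s: 11.2
position: [0.5865, -0.2122, 0.1801]
tcp_rot: [[-0.999, 0.034, -0.007], [0.034, 0.999, 0.004], [0.007, 0.004, -1.0]]
force: [-0.1, -0.9, -0.0]
opening: 0.594
grasp_force: 0.0
```

{"api": "play_rows", "payload": {"moves": [[[0, 0, -30, 0, 0, 0], [0, 0, -20, 0, 0, 0], [20, 0, 0, 0, 0, 0], [0, 0, 0, 0, 0, 0]]]}}

```text
time_s: 11.6
position: [0.5666, -0.212, 0.2327]
tcp_rot: [[-0.999, 0.034, -0.002], [0.034, 0.999, 0.001], [0.003, 0.001, -1.0]]
force: [1.1, -0.1, -0.2]
opening: 0.699
grasp_force: 0.0
```

```bash
python3 - <<'E'
from h import *
for n in("top","side","wrist"):
    p=bot.capture(n)
    for k,z in(("sample_center",.041),("cover_knob",.109)):print(n,k,[(round(r["confidence"],2),np.round(r["centre"]).tolist(),onz(p,r["centre"],z).round(4).tolist()) for r in bot.pinpoint(p,k)])
    if n=="top":a=cv2.resize(p["image"][135:265,345:455],None,fx=3,fy=3,interpolation=2)
w=cv2.resize(p["image"],(450,281));cv2.imwrite("pics/m.png",np.hstack([a,cv2.copyMakeBorder(w,0,a.shape[0]-281,0,0,0)]))
go(None)
E
```

```text
top sample_center []
top cover_knob [(0.49, [410.0, 180.0], [0.5993, -0.2167, 0.109])]
side sample_center [(0.7, [366.0, 275.0], [0.4598, -0.2311, 0.041])]
side cover_knob [(0.93, [397.0, 229.0], [0.5876, -0.2105, 0.109])]
wrist sample_center [(0.63, [310.0, 72.0], [0.4685, -0.2135, 0.041])]
wrist cover_knob [(0.77, [313.0, 220.0], [0.5859, -0.2146, 0.109])]
t 12.1 pos [ 0.569  -0.2127  0.232 ] yaw 88.1 open 0.698 j6 -119
```

View pics/m.png

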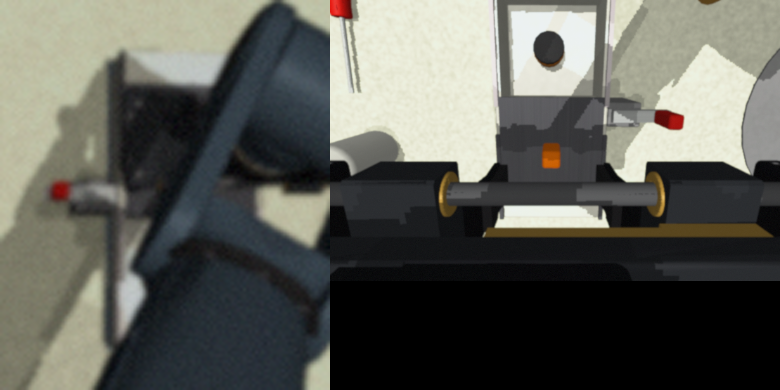

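The well is open. The black cap shows near (311,67) in the full-size wrist picture, with the knob back at (313,220). Next I'll measure the cap.

```bash
python3 - <<'E'
from h import *
p=bot.capture("wrist");h=p["image"].max(2)
r=bot.silhouettes(p,"sample_center")
for q in r[:2]:
    m=q["pixels"]; y,x=np.nonzero(m); print(q["confidence"],x.min(),x.max(),y.min(),y.max(),h[m].mean())
    y,x=np.nonzero(m&(h<75)); print("dark",len(x),x.min(),x.max(),y.min(),y.max())
    # top face: ellipse of known circle r=.02 at z=.074 ; fit by silhouette IoU
    best=None
    from scipy.optimize import minimize
    def f(v):
        pts=[]
        for z in(.008,.074):
            pts+=[proj(p,[v[0]+.02*np.cos(a),v[1]+.02*np.sin(a),z]) for a in np.linspace(0,6.28,40)]
        hull=cv2.convexHull(np.array(pts,np.float32)); b=np.zeros((400,640),np.uint8);cv2.fillPoly(b,[np.int32(np.round(hull*16))],1,shift=4)
        return -(m&(b>0)).sum()/(m|(b>0)).sum()
    o=min((minimize(f,x0,method="Nelder-Mead",options=dict(initial_simplex=np.array(x0)+[[0,0],[.008,0],[0,.008]])) for x0 in([.4685,-.2135],[.46,-.22])),key=lambda o:o.fun);print(o.x,o.fun);go([*o.x,.06])
E
```

```text
0.96 289 333 44 96 62.06212857914641
dark 1566 290 331 45 91
[ 0.4704425  -0.21248138] -0.8616029822926374
t 12.2 pos [ 0.5689 -0.2127  0.2323] yaw 88.1 open 0.703 j6 -119
tool delta mm [ 98.4  -3.1 172.3]
```

{"api": "play_rows", "payload": {"moves": [[[25, -1, 10, 0, 0, 0], [25, -1, 20, 0, 0, 0], [25, -1, 20, 0, 0, 0], [23, 0, 20, 0, 0, 0], [0, 0, 20, 0, 0, 0]]]}}

```text
time_s: 12.65
position: [0.4675, -0.2113, 0.1419]
tcp_rot: [[-0.999, 0.035, -0.003], [0.035, 0.999, 0.002], [0.003, 0.002, -1.0]]
force: [0.9, -0.7, -0.3]
opening: 0.704
grasp_force: 0.0
```

{"api": "play_rows", "payload": {"moves": [[[0, 0, 20, 0, 0, 0], [0, 0, 20, 0, 0, 0], [0, 0, 0, 0, 0, 0]]]}}

```text
time_s: 12.95
position: [0.4694, -0.2116, 0.1006]
tcp_rot: [[-0.999, 0.034, -0.004], [0.034, 0.999, 0.003], [0.004, 0.003, -1.0]]
force: [0.1, -0.5, 0.9]
opening: 0.699
grasp_force: 0.0
```

```bash
python3 - <<'E'
from h import *
p=bot.capture("side")
print([(round(r["confidence"],2),onz(p,r["centre"],.041).round(4).tolist()) for r in bot.pinpoint(p,"sample_center")])
p=bot.capture("wrist");print(proj(p,[.47,-.2125,.074]),[(round(r["confidence"],2),r["centre"],onz(p,r["centre"],.041).round(4).tolist()) for r in bot.pinpoint(p,"sample_center")])
go([.470,-.2125,.053])
E
```

```text
[(0.84, [0.4595, -0.2203, 0.041])]
[np.float64(313.99694236332226), np.float64(240.9384105979604)] []
t 13.2 pos [ 0.4715 -0.2129  0.1035] yaw 88.1 open 0.7 j6 -125
tool delta mm [ 1.6  0.4 50.5]
```

{"api": "play_rows", "payload": {"moves": [[[1, 0, 15, 0, 0, 0], [0, 0, 15, 0, 0, 0], [0, 0, 12, 0, 0, 0], [0, 0, 8, 0, 0, 0], [0, 0, 0, 0, 0, 0]]]}}

```text
time_s: 13.65
position: [0.4695, -0.2122, 0.052]
tcp_rot: [[-0.999, 0.034, -0.001], [0.034, 0.999, 0.001], [0.001, 0.001, -1.0]]
force: [-1.5, -0.1, 0.5]
opening: 0.698
grasp_force: 0.0
```

{"api": "play_rows", "payload": {"moves": [[[0, 0, 0, 0, 0, 0], [0, 0, 0, 0, 0, 0], [0, 0, 0, 0, 0, 0], [0, 0, 0, 0, 0, 0], [0, 0, 0, 0, 0, 0]]], "fingers": -1}}

```text
time_s: 14.15
position: [0.47, -0.2128, 0.053]
tcp_rot: [[-0.999, 0.034, 0.001], [0.034, 0.999, -0.001], [-0.001, -0.001, -1.0]]
force: [0.5, -1.7, 3.3]
opening: 0.437
grasp_force: 30.0
```

{"api": "play_rows", "payload": {"moves": [[[0, 0, 0, 0, 0, 0], [0, 0, 0, 0, 0, 0]]]}}

```text
time_s: 14.35
position: [0.47, -0.2127, 0.053]
tcp_rot: [[-0.999, 0.034, 0.001], [0.034, 0.999, -0.001], [-0.001, -0.001, -1.0]]
force: [-0.6, -0.0, 4.1]
opening: 0.437
grasp_force: 30.0
```

{"api": "play_rows", "payload": {"moves": [[[0, 0, -10, 0, 0, 0], [0, 0, -20, 0, 0, 0], [0, 0, -30, 0, 0, 0], [0, 0, -30, 0, 0, 0], [0, 0, -30, 0, 0, 0]]]}}

```text
time_s: 14.85
position: [0.4691, -0.2117, 0.1737]
tcp_rot: [[-0.999, 0.034, -0.001], [0.034, 0.999, 0.001], [0.001, 0.001, -1.0]]
force: [0.5, 0.0, -0.5]
opening: 0.437
grasp_force: 30.0
```

{"api": "play_rows", "payload": {"moves": [[[0, 0, -30, 0, 0, 0], [0, 0, -20, 0, 0, 0], [0, 0, -10, 0, 0, 0], [0, 0, 0, 0, 0, 0], [0, 0, 0, 0, 0, 0]]]}}

```text
time_s: 15.35
position: [0.4691, -0.2118, 0.2318]
tcp_rot: [[-0.999, 0.034, -0.002], [0.034, 0.999, 0.001], [0.002, 0.001, -1.0]]
force: [1.0, 0.8, -1.3]
opening: 0.441
grasp_force: 30.0
```

```bash
python3 - <<'E'
from h import *
p=bot.capture("side");z=bot.read_state()["position"][2]-.053+.041
r=bot.pinpoint(p,"sample_center")
print([(round(q["confidence"],2),np.round(q["centre"]),onz(p,q["centre"],z).round(4).tolist()) for q in r]);c=np.array(proj(p,[.47,-.2127,z]));print(c)
x,y=map(int,c);cv2.imwrite("pics/s3.png",cv2.resize(p["image"][max(y-60,0):y+60,x-70:x+70],None,fx=4,fy=4,interpolation=2))
w=bot.capture("wrist");print([(round(q["confidence"],2),np.round(q["centre"]),onz(w,q["centre"],z).round(4).tolist()) for q in bot.pinpoint(w,"sample_center")])
go([.611,.289,.235])
E
```

```text
[(0.77, array([372., 219.]), [0.4579, -0.2293, 0.2193])]
[370.23660081 213.61782126]
[]
t 15.6 pos [ 0.4691 -0.212   0.2313] yaw 88.1 open 0.439 j6 -125
tool delta mm [-124.9  505.5   -3.2]
```

View pics/s3.png

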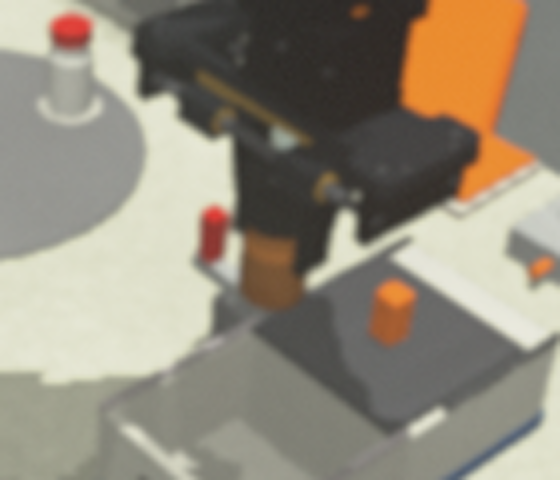

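The jar (amber body near (369,218) in the side view) hangs upright between the fingers. Now I'll turn and carry it to the mat.

{"api": "play_rows", "payload": {"moves": [[[0, 0, 0, 0, 0, 0.125], [0, 0, 0, 0, 0, 0.125], [0, 0, 0, 0, 0, 0.125], [0, 0, 0, 0, 0, 0.125], [0, 0, 0, 0, 0, 0.125]]]}}

```text
time_s: 16.05
position: [0.4694, -0.2122, 0.2317]
tcp_rot: [[-0.788, 0.616, -0.001], [0.616, 0.788, 0.001], [0.002, -0.0, -1.0]]
force: [0.5, -0.2, -1.3]
opening: 0.436
grasp_force: 30.0
```

{"api": "play_rows", "payload": {"moves": [[[7, 16, 0, 0, 0, 0], [13, 32, 0, 0, 0, 0], [13, 32, 0, 0, 0, 0], [13, 32, 0, 0, 0, 0], [13, 32, 0, 0, 0, 0]]]}}

```text
time_s: 16.55
position: [0.5111, -0.0611, 0.2317]
tcp_rot: [[-0.79, 0.613, -0.002], [0.613, 0.79, 0.001], [0.002, -0.001, -1.0]]
force: [0.9, -0.6, -1.8]
opening: 0.436
grasp_force: 30.0
```

{"api": "play_rows", "payload": {"moves": [[[13, 32, 0, 0, 0, 0], [13, 32, 0, 0, 0, 0], [13, 32, 0, 0, 0, 0], [13, 32, 0, 0, 0, 0], [13, 32, 0, 0, 0, 0]]]}}

```text
time_s: 17.05
position: [0.5577, 0.1053, 0.2316]
tcp_rot: [[-0.791, 0.612, -0.002], [0.612, 0.791, -0.0], [0.001, -0.001, -1.0]]
force: [0.8, -0.8, -1.3]
opening: 0.437
grasp_force: 30.0
```

{"api": "play_rows", "payload": {"moves": [[[13, 32, 0, 0, 0, 0], [13, 32, 0, 0, 0, 0], [13, 32, 0, 0, 0, 0], [13, 32, 0, 0, 0, 0], [13, 32, 0, 0, 0, 0]]]}}

```text
time_s: 17.55
position: [0.6041, 0.2715, 0.2312]
tcp_rot: [[-0.791, 0.612, -0.002], [0.612, 0.791, -0.001], [0.001, -0.002, -1.0]]
force: [1.1, 0.6, -1.9]
opening: 0.433
grasp_force: 30.0
```

{"api": "play_rows", "payload": {"moves": [[[7, 16, 0, 0, 0, 0], [0, 0, 20, 0, 0, 0], [0, 0, 30, 0, 0, 0], [0, 0, 20, 0, 0, 0], [0, 0, 0, 0, 0, 0]]]}}

```text
time_s: 18.05
position: [0.6055, 0.2863, 0.1577]
tcp_rot: [[-0.791, 0.612, -0.01], [0.612, 0.791, -0.003], [0.006, -0.008, -1.0]]
force: [-0.7, -0.4, -0.8]
opening: 0.435
grasp_force: 30.0
```

```bash
python3 - <<'E'
from h import *
go([.611,.289,.048])
z=bot.read_state()["position"][2]-.012
for n in("side","wrist"):
    p=bot.capture(n)
    for k,zz in(("sample_center",z),("red_std_center",.0455),("blue_std_center",.0455),("yellow_std_center",.0455)):
        print(n,k,[(round(q["confidence"],2),np.round(q["centre"]),onz(p,q["centre"],zz)[:2].round(4).tolist()) for q in bot.pinpoint(p,k)[:3]])
    print("expected",np.round(proj(p,[*bot.read_state()["position"][:2],z])))
    if n=="side":
        c=np.array(proj(p,[*bot.read_state()["position"][:2],z])).astype(int);a=cv2.resize(p["image"][c[1]-50:c[1]+50,c[0]-60:c[0]+60],None,fx=3,fy=3,interpolation=2)
w=cv2.resize(p["image"],(440,275));cv2.imwrite("pics/m2.png",np.hstack([a,cv2.copyMakeBorder(w,0,25,0,0,0)]))
E
```

```text
t 18.1 pos [0.6055 0.2863 0.1577] yaw 52.3 open 0.435 j6 -36
tool delta mm [ -3.3   6.4 109.6]
side sample_center [(0.66, array([286., 148.]), [0.5844, 0.2698])]
side red_std_center [(0.61, array([315., 168.]), [0.6849, 0.2362])]
side blue_std_center [(0.62, array([263., 168.]), [0.5418, 0.3533])]
side yellow_std_center [(0.92, array([290., 196.]), [0.5146, 0.1562]), (0.72, array([232., 215.]), [0.3242, 0.1867])]
expected [289. 144.]
wrist sample_center [(0.79, array([312., 251.]), [0.6094, 0.2862])]
wrist red_std_center []
wrist blue_std_center [(0.2, array([ 92., 196.]), [0.5026, 0.1544])]
wrist yellow_std_center [(0.63, array([ 96., 196.]), [0.5041, 0.1577]), (0.19, array([313., 251.]), [0.642, 0.2612])]
expected [313. 250.]
```

View pics/m2.png

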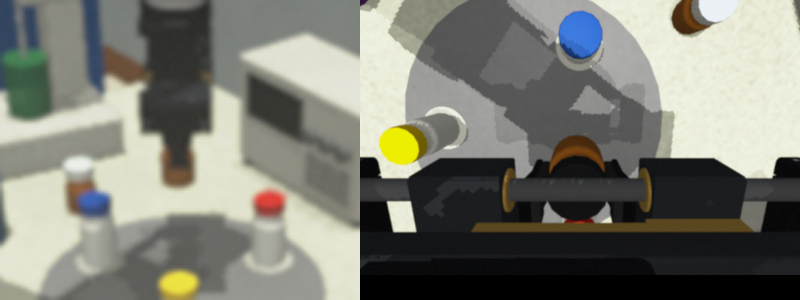

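The jar is upright and centred in the jaws. The wrist view shows the blue cap at (320,51) and the yellow cap at (62,210), both clear of the gripper. I'll lower it in steps.

{"api": "play_rows", "payload": {"moves": [[[-2, 4, 20, 0, 0, 0], [0, 0, 25, 0, 0, 0], [0, 0, 20, 0, 0, 0], [0, 0, 0, 0, 0, 0], [0, 0, 0, 0, 0, 0]]]}}

```text
time_s: 19.05
position: [0.6127, 0.2891, 0.0977]
tcp_rot: [[-0.791, 0.612, -0.0], [0.612, 0.791, -0.0], [0.0, -0.0, -1.0]]
force: [-1.1, 0.3, -1.5]
opening: 0.437
grasp_force: 30.0
```

```bash
python3 - <<'E'
from h import *
go([.611,.289,.048])
p=bot.capture("wrist");h=cv2.cvtColor(p["image"],cv2.COLOR_BGR2HSV)
for k,lo,hi in(("blue",(100,120,40),(125,255,255)),("yel",(24,120,80),(34,255,255)),("red",(0,140,50),(5,255,255))):
    n,l,s,c=cv2.connectedComponentsWithStats(cv2.inRange(h,lo,hi))
    for i in range(1,n):
        if s[i,4]>150:print(k,s[i],onz(p,c[i],.085).round(4))
E
```

```text
t 19.1 pos [0.6127 0.2891 0.0977] yaw 52.3 open 0.437 j6 -36
tool delta mm [ 1.3 -1.1 49.7]
blue [ 269    0   92   73 5517] [0.5343 0.3503 0.085 ]
```

{"api": "play_rows", "payload": {"moves": [[[1, -1, 14, 0, 0, 0], [0, 0, 14, 0, 0, 0], [0, 0, 10, 0, 0, 0], [0, 0, 6, 0, 0, 0], [0, 0, 2, 0, 0, 0]]]}}

```text
time_s: 19.6
position: [0.6105, 0.2886, 0.0501]
tcp_rot: [[-0.791, 0.612, -0.002], [0.612, 0.791, -0.001], [0.001, -0.002, -1.0]]
force: [0.1, -0.6, -0.6]
opening: 0.432
grasp_force: 30.0
```

{"api": "play_rows", "payload": {"moves": [[[0, 0, 0, 0, 0, 0], [0, 0, 1, 0, 0, 0], [0, 0, 1, 0, 0, 0], [0, 0, 0, 0, 0, 0]]]}}

```text
time_s: 20.0
position: [0.6114, 0.289, 0.0499]
tcp_rot: [[-0.791, 0.612, 0.001], [0.612, 0.791, 0.0], [-0.0, 0.0, -1.0]]
force: [-0.1, -0.2, -2.2]
opening: 0.438
grasp_force: 30.0
```

{"api": "play_rows", "payload": {"moves": [[[0, 0, 1, 0, 0, 0], [0, 0, 1, 0, 0, 0], [0, 0, 0, 0, 0, 0], [0, 0, 0, 0, 0, 0]]]}}

```text
time_s: 20.4
position: [0.6114, 0.2889, 0.048]
tcp_rot: [[-0.791, 0.612, 0.0], [0.612, 0.791, 0.0], [-0.0, 0.0, -1.0]]
force: [-0.0, -0.8, 3.1]
opening: 0.437
grasp_force: 30.0
```

Contact made. Now release slowly and retreat upward.

{"api": "play_rows", "payload": {"moves": [[[0, 0, 0, 0, 0, 0], [0, 0, 0, 0, 0, 0], [0, 0, 0, 0, 0, 0], [0, 0, 0, 0, 0, 0], [0, 0, 0, 0, 0, 0]]], "fingers": 0.5}}

```text
time_s: 20.9
position: [0.6112, 0.2889, 0.0474]
tcp_rot: [[-0.791, 0.612, -0.0], [0.612, 0.791, -0.0], [0.0, -0.0, -1.0]]
force: [0.2, 0.4, 1.0]
opening: 0.732
grasp_force: 0.0
```

{"api": "play_rows", "payload": {"moves": [[[0, 0, -8, 0, 0, 0], [0, 0, -20, 0, 0, 0], [0, 0, -30, 0, 0, 0], [0, 0, -40, 0, 0, 0], [0, 0, -40, 0, 0, 0]]]}}

```text
time_s: 21.4
position: [0.6109, 0.2888, 0.187]
tcp_rot: [[-0.791, 0.612, -0.001], [0.612, 0.791, -0.0], [0.0, -0.001, -1.0]]
force: [0.0, -0.0, 0.1]
opening: 0.748
grasp_force: 0.0
```

{"api": "play_rows", "payload": {"moves": [[[0, 0, -40, 0, 0, 0], [-30, -30, -10, 0, 0, 0], [-30, -30, 0, 0, 0, 0], [-30, -30, 0, 0, 0, 0], [-30, -30, 0, 0, 0, 0]]]}}

```text
time_s: 21.9
position: [0.6327, 0.1192, 0.2366]
tcp_rot: [[-0.791, 0.612, 0.001], [0.612, 0.791, -0.0], [-0.001, 0.001, -1.0]]
force: [-0.6, 0.1, 0.1]
opening: 0.748
grasp_force: 0.0
```

{"api": "play_rows", "payload": {"moves": [[[0, -40, 0, 0, 0, 0], [0, -40, 0, 0, 0, 0], [0, -40, 0, 0, 0, 0], [0, 0, 0, 0, 0, 0], [0, 0, 0, 0, 0, 0]]]}}

```text
time_s: 22.4
position: [0.5593, 0.0251, 0.2364]
tcp_rot: [[-0.79, 0.614, 0.002], [0.614, 0.79, 0.0], [-0.001, 0.001, -1.0]]
force: [1.0, 0.5, 0.4]
opening: 0.744
grasp_force: 0.0
```

```bash
python3 - <<'E'
from h import *
go(None)
for n in("top","side"):
    p=bot.capture(n)
    for k,zz in(("sample_center",.036),("red_std_center",.0455),("blue_std_center",.0455),("yellow_std_center",.0455)):
        print(n,k,[(round(q["confidence"],2),np.round(q["centre"]),onz(p,q["centre"],zz)[:2].round(4).tolist()) for q in bot.pinpoint(p,k)[:3]])
    b=[(185,125,305,235),(225,130,345,240)][n=="side"];c=cv2.resize(p["image"][b[1]:b[3],b[0]:b[2]],None,fx=3.3,fy=3.3,interpolation=2)
    a=c if n=="top" else np.hstack([a,c])
cv2.imwrite("pics/m3.png",a)
E
```

```text
t 22.4 pos [0.5593 0.0251 0.2364] yaw 52.1 open 0.744 j6 -61
top sample_center [(0.57, array([233., 183.]), [0.6087, 0.2946]), (0.5, array([252., 195.]), [0.5717, 0.2394])]
top red_std_center [(0.63, array([253., 151.]), [0.7012, 0.2335])]
top blue_std_center [(0.67, array([215., 215.]), [0.5151, 0.3441])]
top yellow_std_center [(0.58, array([270., 280.]), [0.3253, 0.186]), (0.47, array([279., 218.]), [0.5019, 0.1582])]
side sample_center [(0.69, array([287., 176.]), [0.5858, 0.2705]), (0.29, array([319., 170.]), [0.6965, 0.2304])]
side red_std_center [(0.72, array([314., 168.]), [0.6822, 0.2384])]
side blue_std_center [(0.86, array([256., 172.]), [0.5096, 0.349])]
side yellow_std_center [(0.59, array([285., 197.]), [0.4999, 0.1618])]
```

View pics/m3.png

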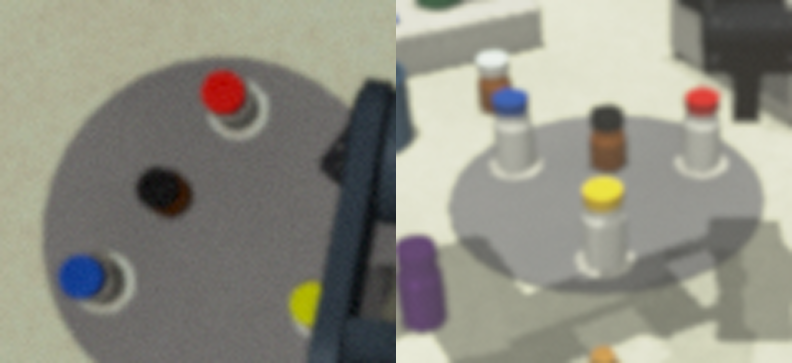

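The jar stands upright between red and blue (black cap at about (233,182) in the top view). One numeric check before handing in.

```bash
python3 - <<'E'
from h import *
p=bot.capture("top");R,B=np.array([.690,.228]),np.array([.532,.350])
h=cv2.cvtColor(p["image"],cv2.COLOR_BGR2HSV)
def cen(lo,hi,b,z):
    x0,y0,x1,y1=b;y,x=np.nonzero(cv2.inRange(h[y0:y1,x0:x1],lo,hi));return onz(p,[x.mean()+x0,y.mean()+y0],z)[:2]
R=cen((0,120,60),(6,255,255),(240,140,270,170),.086);B=cen((105,120,40),(125,255,255),(200,198,225,222),.086);S=cen((0,0,0),(179,255,45),(222,172,248,195),.067)
u=(R-B)/np.linalg.norm(R-B);d=S-(R+B)/2;print(R,B,S,"along",d@u,"side",d[0]*u[1]-d[1]*u[0])
p=bot.capture("side");x=lambda X:proj(p,X)
print("side exp mid",x([.611,.289,.036]),x([*S,.036]))
E
```

```text
[0.68990098 0.22833086] [0.53231093 0.35065156] [0.6082852  0.28580854] along 2.979872817884298e-05 side 0.004638728586034095
side exp mid [np.float64(289.63593852204616), np.float64(171.43362010366104)] [np.float64(289.5591301817249), np.float64(172.05722200116975)]
```

```bash
python3 -c "
from rig import bot
print(bot.hand_in())"
```

```text
the job is handed in; nothing more can be done
None
```

I slid out the catch, opened the cover and set the black-capped jar upright half-way between the red and blue standards (measured about 0 mm off along the line and 5 mm to the side), then let go, moved the arm clear and handed the job in; no verdict came back.

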